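# Hook the balance spring of a bench lamp back onto its post

## Task

The balance spring of the bench lamp has come off. Take the spring puller from its wooden stand, put its tip through the loop at the spring's free end, stretch the spring past the anchor post and ease it back so that its hook catches fully on the post; the parked lamp arm hangs straight above the post, so lean the puller to get under it, and do not touch the spring with the gripper. Then put the puller back upright and fully down in its stand, and leave the jar, the brush and the horn where they are.

Things in the scene. Friction and masses are not known exactly. Their poses are not given: they have to be found in the camera images.
- bracket: Fixed lamp bracket: dark base plate 360 x 120 x 12 mm, origin at the centre of its underside on the bench, z up; x is the direction in which the spring is stretched. Spring's swivel pin at x = -140, anchor post at x = +70, both at y = 0 (mm).
- post_seat (a point): Point on the axis of the vertical steel anchor post (14 mm thick, with a 20 mm head from z = 56 to 62 mm), at the height of the spring's wire plane, 46 mm above the bench.
- swivel: The spring: origin on its swivel pin's axis, 46 mm above the bench; x runs along the spring to its free end. It only turns about the upright pin (light friction, stays where left) and stretches along x, always level. At the start it lies 0.2 to 0.4 rad towards the bracket's -y side. The coils are 32 mm thick and end 120 mm from the pin.
- hook_bend (a point): Centre of the hook's bend, axes as the swivel's, 163 mm from the pin when relaxed. 7 mm wire curves round it at 11.5 mm radius: along the -y side, round the far (+x) side, ending on the +y side 65 degrees from x. The mouth is open to +y and -x: the post enters from +y with the spring stretched 8 mm or more past its hooked length. Hooked, this point is on the post's axis (1 mm play).
- pull_loop (a point): Centre of the flat oval loop of 7 mm wire beyond the hook, 30.5 mm outward (+x) from hook_bend, in the wire plane 46 mm above the bench. Clear opening 26 mm along the spring and 34 mm across; open above and below, 34 mm above the base plate.
- hook (a joint): Stretch of the spring in m: 0 relaxed, 0.047 when hooked on the post, stop at 0.085. Pull is 3 N + 120 N/m x stretch: 8.6 N hooked, 10 N at 0.058.
- puller_grip (a point): Centre of the puller's dark wooden handle, 26 x 26 mm square, 66 mm long; z points along the puller away from its tip. Below the handle: a round steel guard 40 mm wide and 5 mm thick, then a 9 mm shank ending in a 13 mm ball. Whole length 123 mm, 0.14 kg. It starts upright in its stand, this point 108 mm above the bench, grasped from above.
- puller_tip (a point): Centre of the 13 mm ball at the puller's end, 83.5 mm from puller_grip along the puller's -z.
- stand_mouth (a point): Centre of the hole's mouth in the top of the puller's stand, a fixed wooden block 80 x 80 mm and 70 mm high. The hole is upright, 24 mm wide, 62 mm deep; with the puller fully down its guard rests on the top face, the handle's centre 38 mm above it.
- jar: Bystander: closed amber jar, 68 mm across, 70 mm high, origin at the centre of its underside.
- brush: Bystander: brush lying on the bench, about 200 mm long.
- horn: Bystander: piece of brown fossil horn core, 160 mm long, lying on the bench.
- lamp_arm (a point): Middle of the parked white lamp arm, a fixed level bar right above spring line and post, axes as the bracket's: 340 mm along x, 30 wide, 40 tall, its underside 165 mm above the bench. A gripper working there must lean 25 to 45 degrees, its top towards the bracket's -y side. The bar's -x end carries an upright and, 70 mm beyond it, a lamp head (124 mm across, 140 to 240 mm up).
Mind the look-alikes: they are no part of the job. Several things look just like the part that bears stand_mouth: the one meant starts farthest to the robot's left.

How it is judged:
On the way, in this order (a step that is already met when the one before it is completed fails the run):
1. with the puller's tip in the loop, the spring is stretched past its hooked length (value of joint hook above 0.053 m and distance between puller_tip and pull_loop below 0.04 m), for 0.1 s.
2. the hook holds on the post with the puller taken out of the loop (horizontal distance between hook_bend and post_seat below 0.004 m and value of joint hook above 0.042 m and distance between puller_tip and pull_loop above 0.05 m), for 0.2 s.
At the end, for the whole second after the job is handed in: The hook's bend is centred on the post within 4 mm, the spring stretched over 42 mm and at rest; the puller stands upright (within 0.1 rad) in its stand, its handle's centre within 12 mm of the hole's axis and 33 to 42 mm above the top; jar, brush and horn moved less than 30 mm (horizontal distance between hook_bend and post_seat below 0.004 m and value of joint hook above 0.042 m and horizontal distance between puller_grip and stand_mouth below 0.012 m and z of puller_grip in the frame of stand_mouth between 0.033 and 0.042 m and angle between puller_grip's own z axis and vertical below 0.1 rad and velocity of joint hook between -0.01 and 0.01 m/s and distance of each of jar, brush, horn from where it was at the start of the episode below 0.03 m); the robot touches nothing.
It fails at once if the gripper or arm touches the spring (contact force between any of the fingers, the arm and swivel above 1 N).
It fails at once if the jar, brush or horn is moved by more than 30 mm (distance of any of jar, brush, horn from where it was at the start of the episode above 0.03 m).
It also fails if it takes over 72 s, if anything falls off the work surface, if the arm or the gripper's body presses on something with over 40 N, if the wrist force passes 120 N, or if a joint passes its speed limit or range.

## Robot

A 6-joint arm with a two-finger parallel gripper is mounted at the origin on the work surface. World frame = base frame: x ahead of the robot, y to its left, z up, the work surface at z = 0. Lengths are in m, angles in rad, forces in N, time in s.
With the tool pointing down it reaches from about 0.3 to 0.825 m from the base axis. Payload 5.4 kg.
Tool frame: the origin (TCP) lies at the very end of the fingers, on their centre line; the grasp point (between the pads) lies 19 mm behind it; z points along the fingers, x is the direction in which the jaws open and shut, and the axes are right-handed (so a half turn about z gives the same grasp; the last joint's range is limited). The gripper opens to 92 mm and grips with 3 to 60 N. Pads are 20 mm wide; open, the fingers measure 128 mm over their backs; the gripper's body (75 mm by 189 mm) begins 69 mm behind the grasp point.
Start: joints at [-1.4, 0.158, 1.597, -0, 1.386, -0.21], TCP at [0.214, -0.534, 0.215] pointing down, gripper open.
Joint ranges: [-2.91, 2.91], [-0.94, 2.29], [0.18, 2.7], [-1.29, 4.43], [0.17, 2.64], [-3, 3]. Speed limits (rad/s): [2.57, 2.57, 3.14, 3.14, 3.14, 3.14].

## Interface

Orientations are given as a rotation vector (axis times angle).
In Python, from workcell import bot gives the robot as it stands. Calls block until the motion is done:
- bot.goto(position, orientation): joint-space move of the TCP to a pose.
- bot.line_to(position, rot=None, max_speed=0.15): straight line of the TCP; rot=None keeps the orientation; max_speed is the mean speed in m/s.
- bot.set_joints(angles): joint-space move.
- bot.set_gripper(opening, newtons=None): opening from 0.0 (shut) to 1.0 (fully open); newtons is the grip in N (None keeps the last); returns when the fingers have stopped.
- bot.hold(seconds).
- bot.inverse_kinematics(position, orientation): joint angles nearest the present ones, or None.
- bot.read_camera(name): name is "scene" or "side" or "wrist"; returns a dict with "pixels" (400x640x3 uint8, blue, green, red), "fx", "fy", "cx", "cy" (pixels), "R" (3x3) and "t" (3): a world point X has camera coordinates R X + t. Camera axes: x right, y down, z forward; pixel columns grow to the right and rows downward; lengths in m; the calibration is good to about 2 mm. A picture is of the moment at which its call begins. There is no depth.
A pose or a line that the arm cannot do raises bot.MotionError and nothing moves.
- bot.job_done(): hands the job in, once; it reports no verdict.
Readings, each from a call of its own:
- bot.current_clock(): time.
- bot.current_joints(): joint angles.
- bot.current_joint_vel(): joint speeds.
- bot.current_effort(): joint torques, N m.
- bot.current_ee_pos(): TCP position.
- bot.current_tool_rot(): TCP orientation.
- bot.current_contact_force(): force on the tool from outside, world axes, zero at the start.
- bot.current_ft_torque(): the same for the moment, N m.
- bot.current_opening(): opening from 0.0 (shut) to 1.0 (fully open).
Only numpy, scipy, OpenCV 4.12 (cv2) and the standard library are available. Lean on these libraries where they do the work, as an engineer would, in place of code of your own. Each camera call takes 0.05 s, during which the arm holds its last target. There are 200 camera calls.

## Working session

There is one attempt and no reset: what is moved stays moved. The work goes in short steps, each a Python script; the robot and the scene stay as the last script left them, time stands still between calls to the robot, and variables do not carry over. Pictures are saved under pics/ and viewed, about 8 in all and at most 12, crops included, and the job is handed in when it is done.

```bash
mkdir -p pics && ls && cat > h.py <<'E'
import numpy as np, cv2
from workcell import bot
from scipy.spatial.transform import Rotation as Rn
def cam(n): 
    c=bot.read_camera(n); c['R']=np.array(c['R']).reshape(3,3); c['t']=np.array(c['t']).ravel(); return c
def ray(c,u,v):
    d=c['R'].T@np.array([(u-c['cx'])/c['fx'],(v-c['cy'])/c['fy'],1.]); o=-c['R'].T@c['t']; return o,d/np.linalg.norm(d)
def onz(c,u,v,z):
    o,d=ray(c,u,v); return o+d*(z-o[2])/d[2]
def tri(rays):
    A=sum(np.eye(3)-np.outer(d,d) for o,d in rays); b=sum((np.eye(3)-np.outer(d,d))@o for o,d in rays); return np.linalg.solve(A,b)
def proj(c,X):
    p=c['R']@np.asarray(X)+c['t']; return np.array([c['fx']*p[0]/p[2]+c['cx'],c['fy']*p[1]/p[2]+c['cy']])
E
python3 - <<'E'
from h import *
np.set_printoptions(precision=3,suppress=True)
import pickle
cs={n:cam(n) for n in('scene','side','wrist')}
pickle.dump(cs,open('c0.pkl','wb'))
for n,c in cs.items(): cv2.imwrite(f'pics/{n}0.png',c['pixels']); print(n,-c['R'].T@c['t'],c['R'][2],c['fx'])
cv2.imwrite('pics/a.png',cv2.resize(np.vstack([cs['scene']['pixels'],cs['side']['pixels']]),None,fx=.75,fy=.75))
E
```

```text
pics
scene [ 1.467 -0.958  1.034] [-0.557  0.589 -0.585] 483.83890055428816
side [0.154 1.077 1.04 ] [ 0.3   -0.757 -0.581] 477.02781192652776
wrist [ 0.29  -0.503  0.383] [-0.27  -0.104 -0.957] 294.94535920262496
```

View pics/scene0.png

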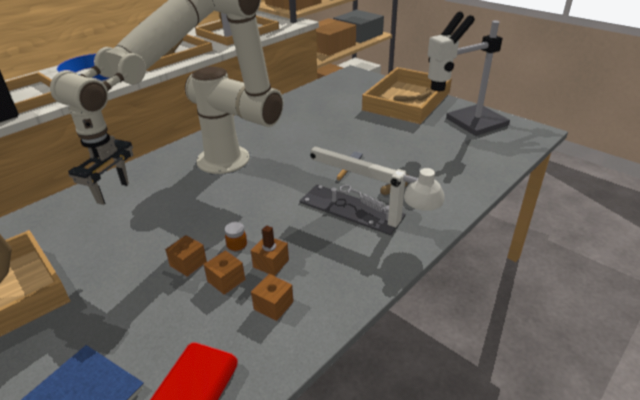

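View pics/side0.png

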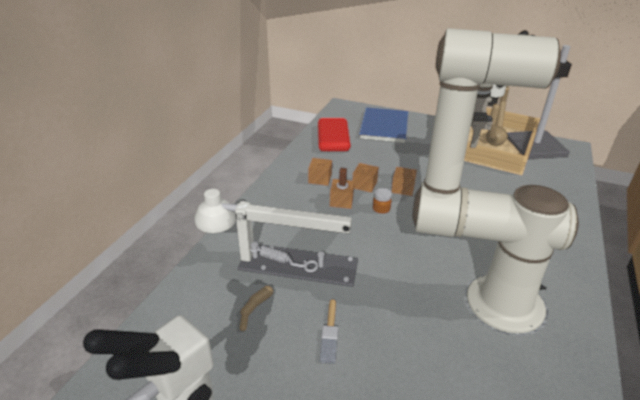

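Scene: four look-alike blocks at (186,255), (224,271), (270,255), (272,296). The puller is in the block at (270,255) in scene and (342,193) in side, which should be the one with the largest y. I'll confirm that with an enlarged crop and numbers.

```bash
python3 - <<'E'
from h import *
import pickle
np.set_printoptions(precision=3,suppress=True)
cs=pickle.load(open('c0.pkl','rb')); s=cs['scene'];d=cs['side']
for p in [(182,240),(224,259),(270,243),(272,287)]: print('scene block',p,onz(s,*p,.07))
for p in [(320,165),(342,187),(365,172),(404,175)]: print('side block',p,onz(d,*p,.07))
A=cv2.resize(s['pixels'][140:240,220:420+20],None,fx=3.6,fy=3.6,interpolation=cv2.INTER_CUBIC)[:,:792]
B=cv2.resize(d['pixels'][230:290,220:440],None,fx=3.6,fy=3.6,interpolation=cv2.INTER_CUBIC)
print(A.shape,B.shape)
cv2.imwrite('pics/b.png',np.vstack([A,B[:,:792]]))
E
```

```text
scene block (182, 240) [ 0.385 -0.442  0.07 ]
scene block (224, 259) [ 0.548 -0.409  0.07 ]
scene block (270, 243) [ 0.596 -0.274  0.07 ]
scene block (272, 287) [ 0.733 -0.391  0.07 ]
side block (320, 165) [ 0.729 -0.383  0.07 ]
side block (342, 187) [ 0.6   -0.275  0.07 ]
side block (365, 172) [ 0.553 -0.403  0.07 ]
side block (404, 175) [ 0.412 -0.441  0.07 ]
(360, 792, 3) (216, 792, 3)
```

View pics/b.png

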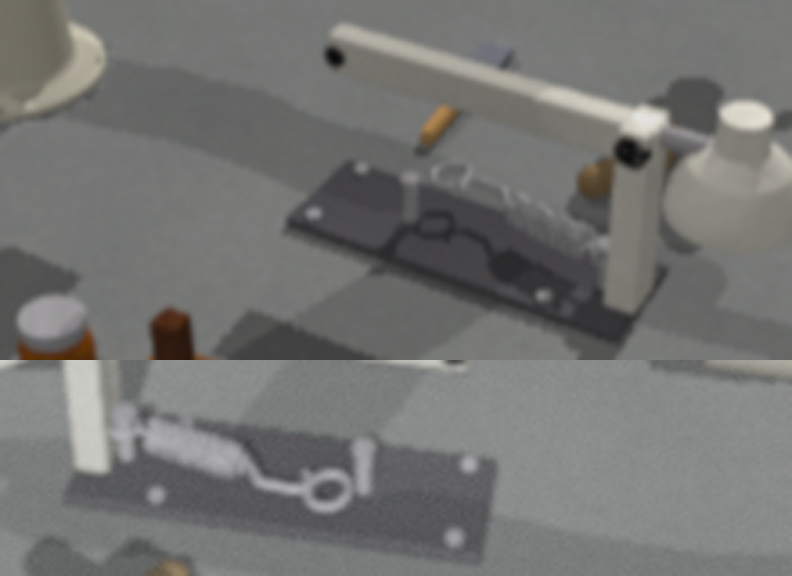

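The blocks by ray: (0.598,-0.275) with the puller, the others at y = -0.39 to -0.44. The puller's block is therefore farthest left and is the one meant. The crop shows the post near scene (334,189) / side (321,254), the pin near side (254,244) and the loop near side (311,266). Bracket x points towards the robot, roughly world -x.

```bash
python3 - <<'E'
from h import *
import pickle
np.set_printoptions(precision=3,suppress=True)
cs=pickle.load(open('c0.pkl','rb')); s=cs['scene'];d=cs['side']
print('post',onz(s,334.2,189.2,.062),onz(d,321.4,253.6,.062))
print('pin side',onz(d,254.4,243.9,.06))
print('loop',onz(s,345.6,188.3,.046),onz(d,311.1,266.4,.046))
for p in [(358,258.3),(353.9,286.4),(237.5,268.9)]: print('side corner',onz(d,*p,.012))
for p in [(317.2,185),(299.2,203.3),(392.8,235.8)]: print('scene corner',onz(s,*p,.012))
w=cs['wrist']; print('wrist offset in tool', Rn.from_rotvec(bot.current_tool_rot()).inv().apply(-w['R'].T@w['t']-bot.current_ee_pos()), Rn.from_rotvec(bot.current_tool_rot()).as_matrix())
# look from above stand, and a lean look pose at bracket
for y in (0,):
  print(bot.inverse_kinematics([0.598,-0.275,0.30],Rn.from_euler('x',np.pi).as_rotvec()))
  for t in (25,35,45):
    for psi in (0,180):
      R=Rn.from_rotvec([np.radians(-t),0,0])*Rn.from_euler('x',np.pi)*Rn.from_euler('z',psi,degrees=True)
      print(t,psi,R.as_matrix()[:,2],bot.inverse_kinematics([0.48,0.08,0.10],R.as_rotvec()))
E
```

```text
post [0.548 0.072 0.062] [0.54  0.074 0.062]
pin side [0.749 0.111 0.06 ]
loop [0.56  0.119 0.046] [0.554 0.122 0.046]
side corner [ 0.445 -0.001  0.012]
side corner [0.419 0.118 0.012]
side corner [0.77  0.186 0.012]
scene corner [0.435 0.103 0.012]
scene corner [ 0.465 -0.022  0.012]
scene corner [0.815 0.054 0.012]
wrist offset in tool [ 0.    -0.082 -0.169] [[ 0.372 -0.928 -0.   ]
 [-0.928 -0.372  0.001]
 [-0.001 -0.    -1.   ]]
[-0.614  0.337  1.219 -0.     1.586 -0.614]
25 0 [ 0.    -0.423 -0.906] [ 0.193  0.198  1.858 -0.459  1.212  0.384]
25 180 [ 0.    -0.423 -0.906] [ 0.193  0.198  1.858 -0.459  1.212 -2.757]
35 0 [ 0.    -0.574 -0.819] [ 0.284  0.292  1.808 -0.61   1.292  0.532]
35 180 [ 0.    -0.574 -0.819] [ 0.284  0.292  1.808 -0.61   1.292 -2.61 ]
45 0 [ 0.    -0.707 -0.707] [ 0.358  0.4    1.753 -0.739  1.388  0.651]
45 180 [ 0.    -0.707 -0.707] [ 0.358  0.4    1.753 -0.739  1.388 -2.49 ]
```

```bash
python3 - <<'E'
from h import *
import pickle
np.set_printoptions(precision=3,suppress=True)
down=Rn.from_euler('x',np.pi)
L=lambda t:(Rn.from_rotvec([np.radians(-t),0,0])*down).as_rotvec()
p=bot.current_ee_pos(); bot.line_to([p[0],p[1],.40],max_speed=.4)
bot.goto([0.40,0.25,0.40],L(10))
bot.goto([0.58,0.18,0.20],L(20)); bot.hold(.2)
a=cam('wrist')
bot.goto([0.50,0.25,0.40],L(10))
bot.goto([0.598,-0.285,0.30],down.as_rotvec()); bot.hold(.2)
b=cam('wrist')
pickle.dump((a,b),open('c1.pkl','wb'))
cv2.imwrite('pics/w1.png',cv2.resize(a['pixels'],(800,500),interpolation=cv2.INTER_CUBIC)); cv2.imwrite('pics/w2.png',cv2.resize(b['pixels'][100:380,180:460],(600,600),interpolation=cv2.INTER_CUBIC))
print(bot.current_clock(),bot.current_contact_force(),bot.current_ft_torque())
E
```

```text
8.0917 [ 0.846 -0.582 -1.03 ] [-0.019 -0.092  0.028]
```

View pics/w1.png

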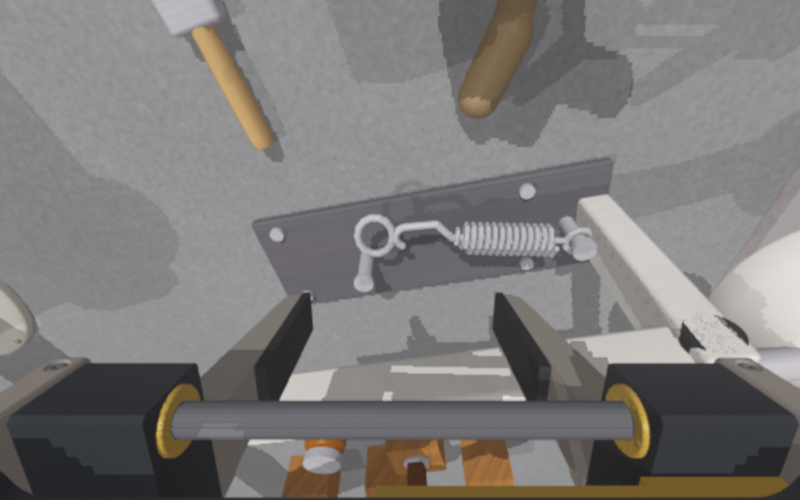

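View pics/w2.png

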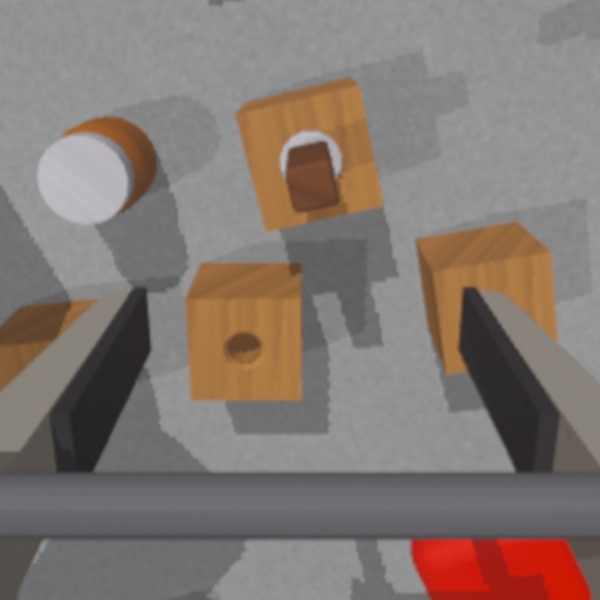

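w1: post head at (364,284), pin head (584,247), loop centre (375,236), plate's +y edge (253,222)–(611,158), all at ×1.25. w2: block in the stand with the puller, handle top at about (313,194), the block's lower edge running (268,230)–(382,207).

```bash
python3 - <<'E'
from h import *
import pickle
np.set_printoptions(precision=4,suppress=True)
a,b=pickle.load(open('c1.pkl','rb'));cs=pickle.load(open('c0.pkl','rb'))
P=lambda x,y,z:onz(a,x/1.25,y/1.25,z)
Q=lambda x,y,z:onz(b,180+x/2.143,100+y/2.143,z)
post=P(364,284,.062);pin=P(584,247,.06);loop=P(375,236,.046)
e1,e2=P(253,222,.012),P(611,158,.012)
an=lambda v:np.degrees(np.arctan2(v[1],v[0]))
print('post',post,'pin',pin,np.linalg.norm((post-pin)[:2]),an(post-pin),'loop',loop,np.linalg.norm((loop-pin)[:2]),an(loop-pin))
print('edge',e1,e2,an(e1-e2),np.linalg.norm(e1-e2))
q=[Q(*p,.07) for p in [(268,230),(382,207)]];print('block',q,an(q[1]-q[0]),np.linalg.norm(q[1]-q[0]))
# handle: dark brown mask
im=b['pixels'][100:380,180:460].astype(int); B,G,R=im[...,0],im[...,1],im[...,2]
m=((R-B>25)&(R<115)).astype(np.uint8)
n,l,st,c=cv2.connectedComponentsWithStats(m)
for i in range(1,n):
  if st[i,4]>40: print(st[i],c[i])
# dark handle colour samples
print(im[int(190/2.143),int(312/2.143)],im[int(160/2.143),int(312/2.143)],im[int(150/2.143),int(260/2.143)])
for p in [(288,180),(335,175),(338,205),(292,212)]: print('htop',Q(*p,.141))
# scene/side handle
for n in('scene','side'):
  im=cs[n]['pixels'].astype(int);print(n,onz(cs[n],*((268,228) if n=='scene' else (343,169)),.141))
E
```

```text
post [0.5434 0.0756 0.062 ] pin [0.747  0.1184 0.06  ] 0.20806621538099154 -168.15265902016102 loop [0.5553 0.1214 0.046 ] 0.19175551005333588 179.07792219927163
edge [0.4285 0.116  0.012 ] [0.7715 0.1838 0.012 ] -168.80812125249764 0.34965249404408066
block [array([ 0.5748, -0.3302,  0.07  ]), array([ 0.6499, -0.3144,  0.07  ])] 11.91661017029884 0.07676560569066916
[ 56  61  17  38 272] [66.0257 78.1875]
[134  66  24  33 455] [145.0835  83.2615]
[199 124   7  44  71] [202.0986 144.5634]
[  0 141  33  20 473] [ 15.3552 150.8203]
[106 156  15  10  99] [112.6364 159.9596]
[ 48  69 109] [ 48  65 101] [ 70 122 172]
htop [ 0.5902 -0.2795  0.141 ]
htop [ 0.6152 -0.2768  0.141 ]
htop [ 0.617  -0.2933  0.141 ]
htop [ 0.5922 -0.2972  0.141 ]
scene [ 0.6077 -0.2838  0.141 ]
side [ 0.6019 -0.2834  0.141 ]
```

```bash
cat >> h.py <<'E'
B=np.radians(-168.4); BX=np.array([np.cos(B),np.sin(B),0]); BY=np.array([-np.sin(B),np.cos(B),0])
PIN=np.array([.748,.1185,.046]); POST=PIN+.210*BX
down=Rn.from_euler('x',np.pi); YAW=np.radians(11.6)
def lean(t,yaw=YAW): return Rn.from_euler('z',yaw)*Rn.from_rotvec([np.radians(-t),0,0])*down
TIP=.0605
def tcp_for_tip(tip,R): return np.asarray(tip)-TIP*R.as_matrix()[:,2]
def tip_now():
    return bot.current_ee_pos()+TIP*Rn.from_rotvec(bot.current_tool_rot()).as_matrix()[:,2]
def at(r,phi,t,depth):
    "tip position so that puller's axis crosses wire plane at polar (r,phi) about pin, tip 'depth' beyond along the axis"
    return PIN+r*(np.cos(phi)*BX+np.sin(phi)*BY)+depth*lean(t).as_matrix()[:,2]
E
python3 - <<'E'
from h import *
import pickle
np.set_printoptions(precision=4,suppress=True)
R0=lean(0,np.radians(10)).as_rotvec()
S=np.array([.603,-.283])
bot.set_gripper(.65,60)
bot.goto([*S,.20],R0); bot.line_to([*S,.085],max_speed=.1)
bot.set_gripper(0,60); print('open',bot.current_opening(),bot.current_contact_force())
bot.line_to([*S,.20],max_speed=.08); print(bot.current_contact_force(),bot.current_opening())
bot.line_to([*S,.35],max_speed=.25)
R=lean(35)
loop=PIN+.1935*(np.cos(-.22)*BX+np.sin(-.22)*BY)
z=R.as_matrix()[:,2]
far=tcp_for_tip(loop-.16*z,R); near=tcp_for_tip(loop-.035*z,R)
bot.goto([.52,.25,.36],lean(15).as_rotvec())
bot.goto(far,R.as_rotvec()); bot.line_to(near,max_speed=.15); bot.hold(.2)
a=cam('wrist');d=cam('side');s=cam('scene')
pickle.dump((a,d,s),open('c2.pkl','wb'))
print(bot.current_clock(),bot.current_contact_force(),tip_now(),loop)
for c in(a,d,s): print(proj(c,tip_now()),proj(c,loop))
def crop(c,p,w,h,f):
    x,y=int(p[0]-w/2),int(p[1]-h/2);x=max(0,x);y=max(0,y);return cv2.resize(c['pixels'][y:y+h,x:x+w],(w*f,h*f),interpolation=cv2.INTER_CUBIC),(x,y)
A,oa=crop(a,proj(a,loop),400,150,2);D,od=crop(d,proj(d,loop),100,60,4);C,oc=crop(s,proj(s,loop),100,60,4)
print(oa,od,oc)
cv2.imwrite('pics/n1.png',np.vstack([A,np.hstack([D,C])]))
E
```

```text
open 0.2773716233898812 [1.2791 0.523  0.5709]
[ 0.3579  0.9187 -0.6901] 0.28100093506062435
17.3667 [-0.2736 -0.8161 -1.311 ] [0.5506 0.1419 0.0749] [0.5545 0.1219 0.046 ]
[321.0586 217.0771] [320.906  204.5652]
[309.4302 263.837 ] [310.8499 266.2853]
[347.9019 177.9468] [345.0101 187.4537]
(120, 129) (260, 236) (295, 157)
```

View pics/n1.png

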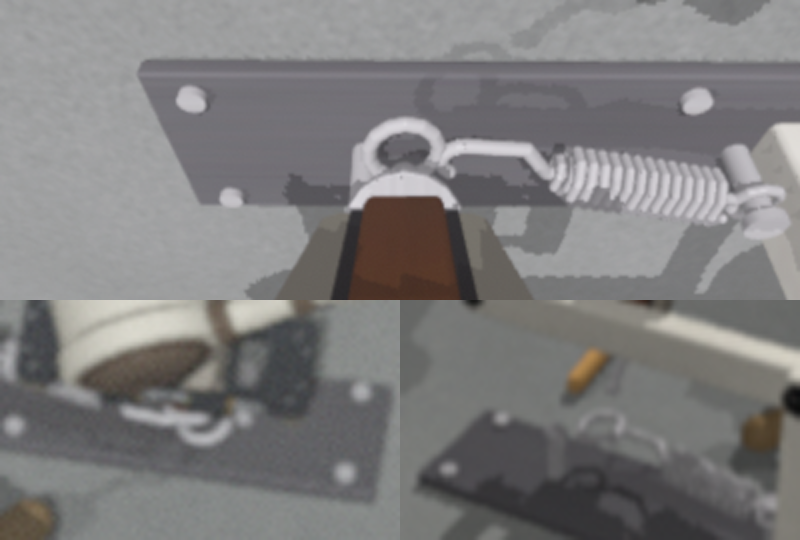

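The loop appears at raw wrist (321.5,205) against a predicted (320.9,204.6), so the estimate is good. The handle and guard sit centred over the loop's axis. I'll insert along the axis while watching the force.

```bash
python3 - <<'E'
from h import *
import pickle
np.set_printoptions(precision=4,suppress=True)
R=lean(35); f0=bot.current_contact_force()
for dep in (-.012,0,.010,.018):
    bot.line_to(tcp_for_tip(at(.1935,-.22,35,dep),R),max_speed=.05)
    f=bot.current_contact_force()-f0; print(dep,f)
    if np.linalg.norm(f)>6: print('stop');break
s=cam('scene');a=cam('wrist');pickle.dump((s,a),open('c3.pkl','wb'))
print(tip_now(),bot.current_clock())
C=cv2.resize(s['pixels'][160:210,305:405],(800,400),interpolation=cv2.INTER_CUBIC)
cv2.imwrite('pics/n2.png',np.vstack([C,cv2.resize(a['pixels'][150:240,220:420],(800,360))[:200]]))
print(proj(s,tip_now()),proj(s,tip_now()-.045*R.as_matrix()[:,2]))
E
```

```text
-0.012 [ 0.098   0.6104 -0.4084]
0 [ 0.5903  0.8628 -0.3275]
0.01 [0.2354 0.83   0.0849]
0.018 [-0.0062  0.4616  0.8374]
[0.5566 0.1117 0.0313] 19.125
[343.5677 192.293 ] [347.1675 180.1886]
```

View pics/n2.png

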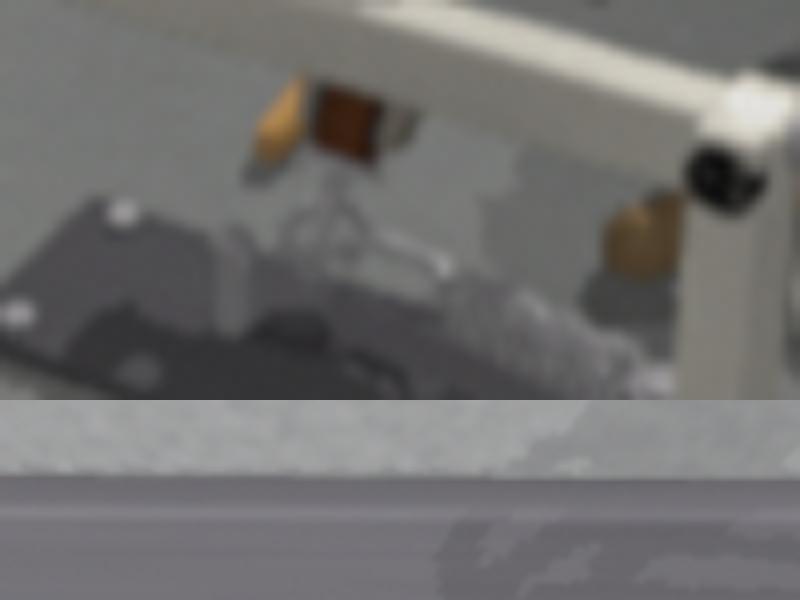

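The shank enters the loop: guard at (340,180), loop ring around (320,235) in the crop. No contact force, so I'll pull with force feedback.

```bash
python3 - <<'E'
from h import *
import pickle
np.set_printoptions(precision=3,suppress=True)
R=lean(35)
def F(n=10):
    v=[]
    for _ in range(n): bot.hold(.02); v.append(bot.current_contact_force())
    return np.mean(v,0)
f0=F()
e=lambda phi:np.cos(phi)*BX+np.sin(phi)*BY
for s in (-.003,.005,.02,.035,.05,.060,.066):
    bot.line_to(tcp_for_tip(at(.202+s,-.22,35,.018),R),max_speed=.08)
    f=F()-f0; print(s,'pull',-f@e(-.22),'lat',f@np.cross([0,0,1],e(-.22)),'z',f[2],'est s',(-f@e(-.22)-3)/120)
s_=cam('scene');d=cam('side');a=cam('wrist');pickle.dump((s_,d,a,f0),open('c4.pkl','wb'))
print(bot.current_clock(),bot.current_opening())
cv2.imwrite('pics/n3.png',np.vstack([cv2.resize(s_['pixels'][165:205,290:390],(800,320),interpolation=cv2.INTER_CUBIC),cv2.resize(a['pixels'][110:250,120:520],(800,280))]))
E
```

```text
-0.003 pull 0.023986425805788497 lat 0.3154397390260741 z -0.0851824790948994 est s -0.024800113118285096
0.005 pull 3.7875536432289665 lat -0.10574178064010935 z 0.5758893033049379 est s 0.006562947026908054
0.02 pull 5.477298023168958 lat 0.06497033948998528 z 0.5294469770172056 est s 0.020644150193074647
0.035 pull 6.977983105200503 lat 0.014003048804217232 z 0.07973303840906365 est s 0.03314985921000419
0.05 pull 8.723438159117109 lat -0.11380750286192312 z -1.2619705524891764 est s 0.04769531799264257
0.06 pull 9.78105476130035 lat 0.1733646365790743 z -1.5728795143274517 est s 0.05650878967750292
0.066 pull 10.472591100425381 lat 0.39626067646257357 z -1.7245287815403993 est s 0.062271592503544845
22.6333 0.2827521879708623
```

View pics/n3.png

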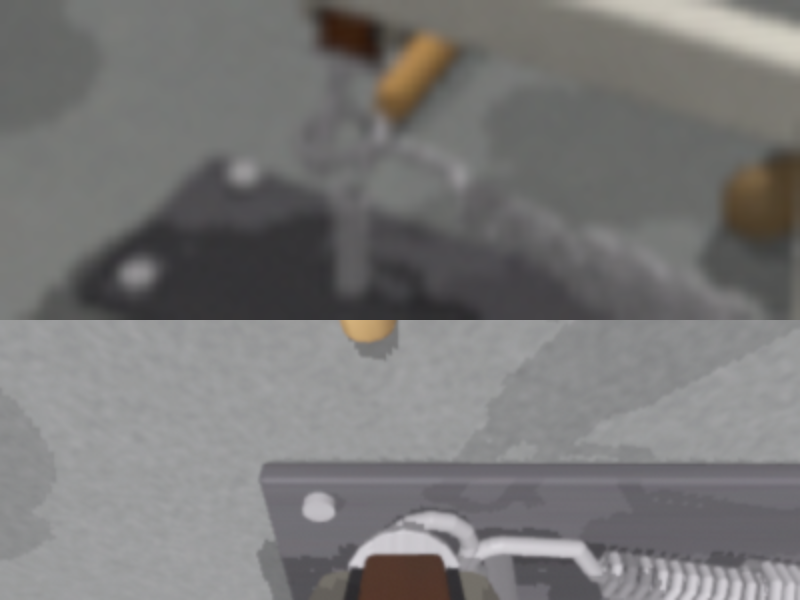

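```bash
python3 - <<'E'
from h import *
import pickle
np.set_printoptions(precision=3,suppress=True)
R=lean(35); f0=pickle.load(open('c4.pkl','rb'))[3]
def F(n=8):
    v=[]
    for _ in range(n): bot.hold(.02); v.append(bot.current_contact_force())
    return np.mean(v,0)
e=lambda phi:np.cos(phi)*BX+np.sin(phi)*BY
for phi in (-.17,-.12,-.09,-.07,-.05,-.035,-.02,-.01,0,.01,.02,.03):
    bot.line_to(tcp_for_tip(at(.202+.066,phi,35,.018),R),max_speed=.08)
    f=F()-f0; lat=f@np.cross([0,0,1],e(phi)); print(phi,'pull',-f@e(phi),'lat',lat,'z',f[2])
    if abs(lat)>2.2: break
s_=cam('scene');d=cam('side');a=cam('wrist');pickle.dump((s_,d,a,phi),open('c5.pkl','wb'))
print(bot.current_clock())
cv2.imwrite('pics/n4.png',np.vstack([cv2.resize(s_['pixels'][165:205,290:390],(800,320),interpolation=cv2.INTER_CUBIC),cv2.resize(a['pixels'][110:250,120:520],(800,280))]))
E
```

```text
-0.17 pull 10.511694611087858 lat 0.40110831748853987 z -1.9258704925453602
-0.12 pull 10.432578999431753 lat 0.6253957281768163 z -1.918449068023659
-0.09 pull 10.518250001056224 lat 0.3575382259497223 z -1.8030007684392286
-0.07 pull 10.648948638418947 lat 0.21964190457503496 z -1.6914765367549585
-0.05 pull 10.755177175404041 lat 0.47959126262780105 z -2.044146449031423
-0.035 pull 10.603399146107025 lat 0.07151005795500107 z -2.0798771069777873
-0.02 pull 10.345844239319947 lat 0.16144266675384003 z -1.7232814677041617
-0.01 pull 10.694376863122145 lat 0.5687029782761227 z -1.8987261002178752
0 pull 10.612664348150368 lat 0.003924487948439168 z -1.6098852954357645
0.01 pull 10.149130812960705 lat 0.18603172594119755 z -1.9859880872125952
0.02 pull 10.045655205410103 lat 0.22896005972415284 z -1.874437005342524
0.03 pull 10.520876544352069 lat -0.8032881050283106 z -2.157030929670664
27.5167
```

View pics/n4.png

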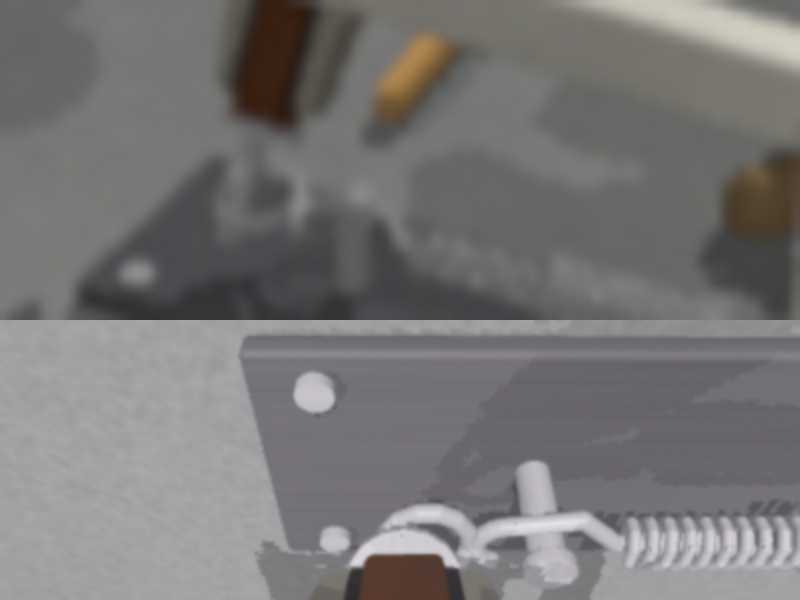

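The post (head at (550,565)) stands on the inner side of the hook wire, and the hook's bend (~(480,545)) is beyond it. I'll ease back now.

```bash
python3 - <<'E'
from h import *
import pickle
np.set_printoptions(precision=3,suppress=True)
R=lean(35); f0=pickle.load(open('c4.pkl','rb'))[3]
def F(n=8):
    v=[]
    for _ in range(n): bot.hold(.02); v.append(bot.current_contact_force())
    return np.mean(v,0)
e=lambda phi:np.cos(phi)*BX+np.sin(phi)*BY
for s,phi in ((.062,.03),(.058,.028),(.054,.025),(.050,.02),(.046,.015),(.042,.01),(.039,.005)):
    bot.line_to(tcp_for_tip(at(.202+s,phi,35,.018),R),max_speed=.04)
    f=F()-f0; lat=f@np.cross([0,0,1],e(phi)); print(s,phi,'pull',-f@e(phi),'lat',lat,'z',f[2])
s_=cam('scene');d=cam('side');a=cam('wrist');pickle.dump((s_,d,a,phi),open('c6.pkl','wb'))
print(bot.current_clock())
cv2.imwrite('pics/n5.png',np.vstack([cv2.resize(s_['pixels'][165:205,290:390],(800,320),interpolation=cv2.INTER_CUBIC),cv2.resize(a['pixels'][110:250,120:520],(800,280))]))
E
```

```text
0.062 0.03 pull 10.350333152651723 lat -2.036381037327722 z -1.8997343842350936
0.058 0.028 pull 9.931526824552503 lat -1.9018041260456287 z -1.1729588098277794
0.054 0.025 pull 9.51532263696883 lat -2.0248577603032976 z -0.9377803454550451
0.05 0.02 pull 8.319061772720685 lat -1.0829463955673646 z -1.0074812148604266
0.046 0.015 pull 2.8448645439423728 lat -1.4212776619188257 z 0.5545570263806151
0.042 0.01 pull 0.1588676390092546 lat 0.06689198604645227 z -0.19277309287966982
0.039 0.005 pull 0.0033088938330873827 lat 0.3004065042101703 z 0.05434595928860775
30.375
```

View pics/n5.png

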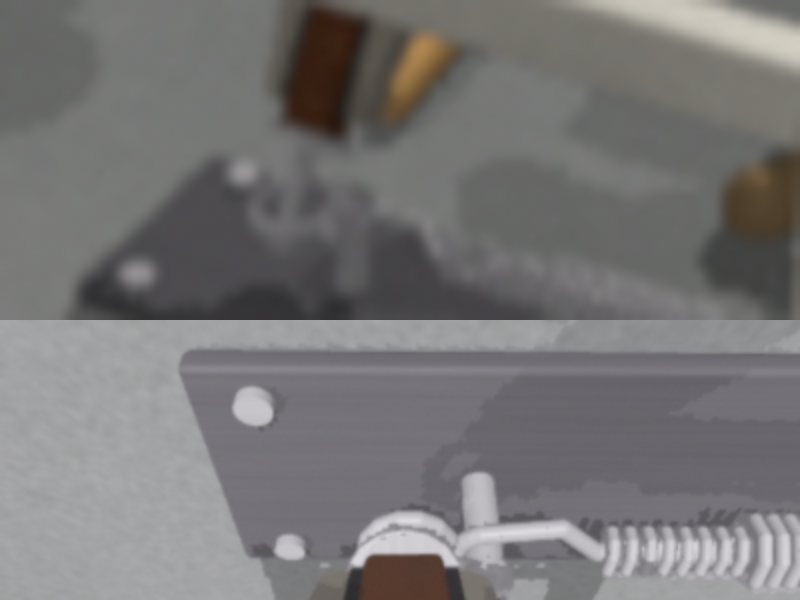

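The pull dropped from 8.3 N to 0 around s ≈ 0.046, so the hook has seated on the post. The shank is now in mid-loop, and I'll withdraw along the axis.

```bash
python3 - <<'E'
from h import *
import pickle
np.set_printoptions(precision=3,suppress=True)
R=lean(35); f0=pickle.load(open('c4.pkl','rb'))[3]
for dep in (.010,.002,-.008,-.02,-.05,-.10):
    bot.line_to(tcp_for_tip(at(.241,.003,35,dep),R),max_speed=.05 if dep>-.03 else .12)
    f=bot.current_contact_force()-f0; print(dep,f)
    if np.linalg.norm(f)>6: break
bot.hold(.3)
d=cam('side');a=cam('wrist');s_=cam('scene');pickle.dump((s_,d,a),open('c7.pkl','wb'));print(bot.current_clock(),bot.current_opening())
cv2.imwrite('pics/n6.png',np.vstack([cv2.resize(s_['pixels'][165:205,290:390],(800,320),interpolation=cv2.INTER_CUBIC),cv2.resize(a['pixels'][110:250,120:520],(800,280))]))
E
```

```text
0.01 [-0.028 -0.368 -0.246]
0.002 [-0.132  0.639  1.07 ]
-0.008 [-0.652 -0.451  0.334]
-0.02 [ 0.475 -0.263 -0.955]
-0.05 [-0.406  0.377 -0.778]
-0.1 [0.253 0.089 0.378]
33.1583 0.2814463649656232
```

View pics/n6.png

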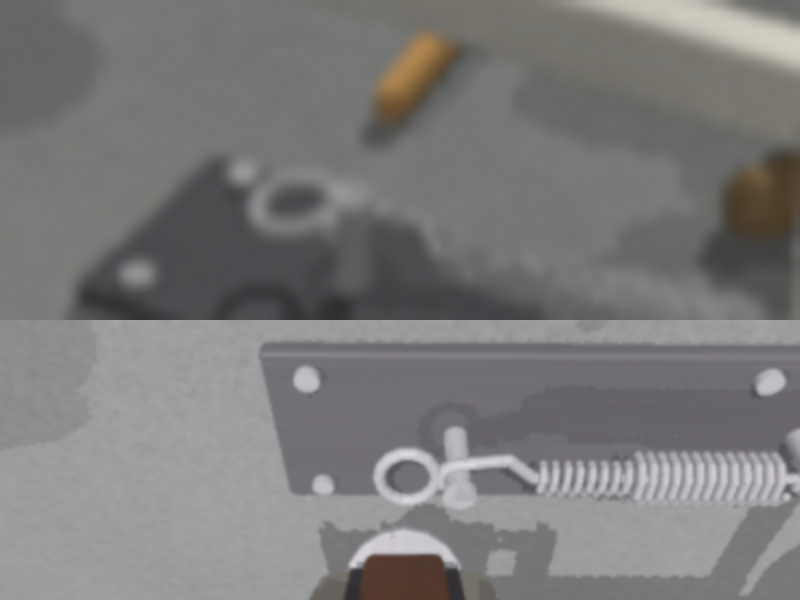

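The hook sits round the post (post at (457,480)–(460,495), loop free at (407,477)) and the spring is still stretched. Now I'll return the puller.

```bash
python3 - <<'E'
from h import *
import pickle
np.set_printoptions(precision=3,suppress=True)
R=lean(35); S=np.array([.603,-.283]); R0=lean(0,np.radians(10)).as_rotvec()
bot.line_to(tcp_for_tip(at(.241,.003,35,-.19),R),max_speed=.2)
bot.goto([.52,.25,.36],lean(15).as_rotvec())
bot.goto([*S,.35],R0); bot.line_to([*S,.165],max_speed=.2); bot.hold(.3)
d=cam('side');s_=cam('scene');f0=bot.current_contact_force()
for z in (.14,.125,.11,.10,.092,.088,.086):
    bot.line_to([*S,z],max_speed=.08); f=bot.current_contact_force()-f0; print(z,f)
    if np.linalg.norm(f)>8: print('STOP'); break
s2=cam('scene');d2=cam('side');print(bot.current_clock(),bot.current_opening(),bot.current_ee_pos())
cv2.imwrite('pics/n7.png',np.hstack([np.vstack([cv2.resize(x['pixels'][200:280,220:320],(400,320),interpolation=cv2.INTER_CUBIC) for x in (s_,s2)][:1]),cv2.resize(s2['pixels'][200:280,220:320],(400,320),interpolation=cv2.INTER_CUBIC)]))
E
```

```text
0.14 [-0.585 -0.38  -0.79 ]
0.125 [-0.316 -0.722  0.229]
0.11 [-1.046 -0.851  0.003]
0.1 [ 0.417 -1.78  -0.281]
0.092 [-0.707 -0.773  0.013]
0.088 [-0.415 -2.071 -0.184]
0.086 [ 0.141  0.107 -1.144]
40.0083 0.280677323676112 [ 0.603 -0.283  0.086]
```

```bash
python3 - <<'E'
from h import *
S=[.603,-.283]; f0=bot.current_contact_force()
for z in (.085,.0842,.0834):
    bot.line_to([*S,z],max_speed=.03); f=bot.current_contact_force()-f0; print(z,f)
    if f[2]>3: break
bot.set_gripper(.65); bot.hold(.3)
bot.line_to([*S,.22],max_speed=.15); bot.line_to([.603,-.285,.30],max_speed=.3); bot.hold(.3)
b=cam('wrist'); s=cam('scene'); d=cam('side'); print(bot.current_clock(),bot.current_contact_force())
cv2.imwrite('pics/n8.png',np.vstack([np.hstack([cv2.resize(b['pixels'][120:220,260:380],(480,400),interpolation=cv2.INTER_CUBIC),cv2.resize(s['pixels'][215:275,245:290],(300,400),interpolation=cv2.INTER_CUBIC)]),
 np.hstack([cv2.resize(d['pixels'][150:210,310:430],(390,195)),cv2.resize(s['pixels'][165:215,300:400],(390,195),interpolation=cv2.INTER_CUBIC)])]))
E
```

```text
0.085 [ 0.40094859 -0.38541202  0.81811229]
0.0842 [-1.97460743  1.45015513  6.60829191]
43.3917 [0.73544522 0.04101544 0.25039711]
```

View pics/n8.png

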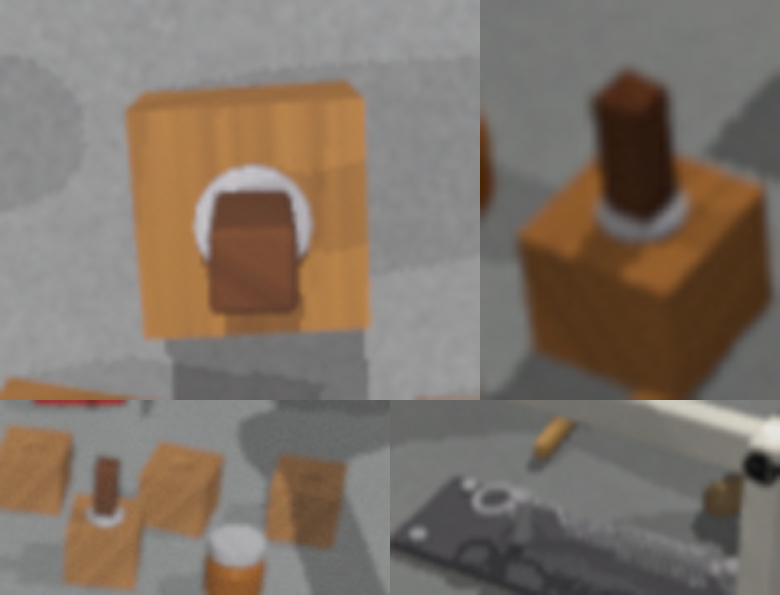

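The puller stands upright with its guard flat on the block, and the spring is still hooked, with the loop at its seated place. Handing in.

```bash
python3 -c "
from workcell import bot
bot.job_done()"
```

```text
the job is handed in; nothing more can be done
```

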